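Colour tray through the drying-box flap

TASK

Push the ochre colour tray along the table, without lifting it, through the green gravity flap of the drying box that it stands in front of, until it is so far inside that the flap cannot rest on it. Then draw the fingers back out so that the flap swings fully shut behind it. Leave the blue tray and the other things on the table where they are.

Things in the scene. Friction and masses are not known exactly. Their poses are not given: they have to be found in the camera images.
- drying_box: Low plywood box fixed to the table, 150 deep (its x), 260 wide (y), 76 mm high with a clear roof. Origin on the table at the middle of its front; +x points INTO the box, z up. Two bays with floors level with the table, centre lines at y = +62 (flap A) and -62 mm (flap B), each 90 wide, 138 deep, 70 mm high inside, their whole fronts closed by flaps.
- flap_a (a joint): Top-hinged green sheet flap closing bay A, 60 g: 0 hanging shut, grows as it swings into the box, stop at 1.35 rad; falls shut by its own weight, under 1 N pushes it. Hinge along the box's y, 66 mm up, flap 53 mm from hinge to lower edge, at the box's x = 0
- flap_b (a joint): The same for bay B: 0 hanging shut, grows inward. Fingers that follow a tray under a hinge must be tilted about 45 degrees, tips leading inward and hand behind; upright ones stop at the hinge. The flap can only fall shut once the tray's rear end is over 23 mm (best 30 to 45) behind the front; nearer, it stays lying on the tray
- flap_a_edge (a point): Middle of the lower edge of flap A, 13 mm above the table when shut. Before each bay two wooden guide rails, 14 mm high, stick out 53 mm from the front, about 86 mm apart at the flap, flaring to 106 mm at their ends
- flap_b_edge (a point): Middle of the lower edge of flap B, 13 mm above the table when shut
- ochre_tray: The part to push: steel tray 90 long (its x), 66 wide (y), 18 mm high, with a hard ochre (brownish yellow) block, top at 20 mm; about 0.2 kg, loose. Origin at the middle of its underside; x points roughly into the box. It stands before either bay, centre 170 to 230 mm from the front, up to 15 mm off the bay's centre line and 0.25 rad askew.
- blue_tray: The same tray with a blue colour block, standing in front of the other bay; leave it. Origin at the middle of its underside.
- jar: Amber jar, 64 mm across, 85 mm high, bystander; origin under its centre
- bowl: Blue ceramic bowl, 120 mm across, 50 mm high, bystander; origin under its centre
- cup: White cup, 70 mm across, 70 mm high, bystander; origin under its centre
- brush: Brush 220 mm long lying along its x, bystander
- palette_knife: Palette knife (spatula) 240 mm long lying along its x, bystander
Things that resemble listed ones, but are neither listed nor needed, are in the scene too. What is shaped like the ochre_tray but white is not meant.

How it is judged:
By the outcome, as a careful person would: the job done as asked, in the order asked, and still so for the second after the job is handed in, with the robot touching nothing.
It also fails if it takes over 48 s, if anything falls off the work surface, if the arm or the gripper's body presses on something with over 40 N, if the wrist force passes 120 N, or if a joint passes its speed limit or range.

ROBOT

A 6-joint arm with a two-finger parallel gripper is mounted at the origin on the work surface. World frame = base frame: x ahead of the robot, y to its left, z up, the work surface at z = 0. Lengths are in m, angles in degrees, forces in N, time in s.
With the tool pointing down it reaches from about 0.4 to 0.825 m from the base axis. Payload 7 kg.
Tool frame: the origin (TCP) lies midway between the tips of the shut fingers; the grasp point (between the pads) lies 19 mm behind it (grip_depth is the distance from the TCP to the grasp point, in m); z points along the fingers, y is the direction in which the jaws open and shut (so a half turn about z gives the same grasp; the last joint's range is limited). The gripper opens to 88 mm and grips with 3 to 60 N. Pads are 19 mm wide; open, the fingers measure 130 mm over their backs; the gripper's body (78 mm by 193 mm) begins 47 mm behind the grasp point.
Start: joints at [-54.024, 20.546, 0.682, 0, -70.136, -16.507], TCP at [0.225, -0.636, 0.227] pointing down, gripper open.
Joint ranges: [-176.03, 176.03], [-82.01, 121.73], [-58.28, 71.71], [-173.87, 95.51], [-174.79, -0.11], [-173.66, 173.66]. Speed limits (degrees/s): [136.94, 136.94, 172.46, 180, 180, 180].

INTERFACE

Orientations are given as [roll, pitch, yaw] about the fixed x, y, z axes, in that order (R = Rz(yaw) Ry(pitch) Rx(roll)).
In Python, from plant import * gives the robot as it stands.
- The arm moves only by the shell command python3 -m inch 'ROWS'. ROWS is JSON, a list of rows, each an object of numbers: "ax", "ay", "az": the turn, a rotation vector about the tool's x, y, z in degrees; "dx", "dy", "dz": the shift along the tool's x, y, z in mm; "fingers": the finger opening in mm, from 0 to 87.6. In form: [{"ax": .., "ay": .., "az": .., "dx": .., "dy": .., "dz": .., "fingers": ..}, ...]. A call has 1 to 8 rows; each row is the pose to reach, as a shift and turn from the pose commanded when the call began, along the tool's axes at that moment; what a row does not reach only later rows make up. A row lasts 1/8 s, in which the tool goes at most 62.5 mm and 10.7 degrees, less where a joint would pass 70% of its speed; a pose out of reach is approached as far as the arm can. A call with a gripper value outside its range is refused whole. The fingers move at their own pace and stop on an object; the grip force is fixed at half the most. Time passes only in rows, so rows that repeat a pose let the fingers close. It gives the time, the measured TCP pose, the force and the opening at its end, in the units of the state.
- get_obs(): the state, without advancing time (a new reading comes with each control period).
- snapshot(name): name is "side" or "top"; returns a dict with "image" (400x640x3 uint8, red, green, blue), "fx", "fy", "cx", "cy" (pixels), "rvec" (rotation vector, rad) and "tvec" (3), from world to camera coordinates, as OpenCV has them. Camera axes: x right, y down, z forward; pixel columns grow to the right and rows downward; lengths in m; the calibration is good to about 2 mm. A picture is of the moment at which its call begins. There is no depth.
- close_job(): hands the job in, once; it reports no verdict.
Trained networks look in the newest picture that a camera, given by its name, has taken for a name from the list of things; names that differ only in an ending like _2 or _b are one class to them, and where a whole thing is asked for, a point or a joint stands for the part that bears it (a point fixed in the world has none). Each returns a list of dicts, best first, with "score" (0 to 1); they miss things now and then, are a little off and sometimes report something else, mostly with a low value. They report only what shows in the picture. A call takes as long as a camera call. They do not tell look-alikes from the thing itself.
- search_frame(target, camera): "bbox" ([centre column, centre row, width, height] in pixels, round what is visible of it).
- trace(target, camera): "mask" (400x640 bool, what is visible of it) and "bbox" ([centre column, centre row, width, height] in pixels, round what is visible of it).
- landmark_of(target, camera): "position" ([column, row] in pixels: a listed point, or the origin of a listed thing).
The state is a dict: "clock": time; "joint_pos": joint angles; "qvel": joint speeds; "tau": joint torques, N m; "tool_pos": TCP position; "orientation": TCP orientation; "force": force on the tool from outside, world axes, zero at the start; "moment": the same for the moment, N m; "opening": finger opening in m.
Only numpy, scipy, OpenCV 4.12 (cv2) and the standard library are available. Lean on these libraries where they do the work, as an engineer would, in place of code of your own. Each camera call takes 0.05 s, during which the arm holds its last target.

## Working session

There is one attempt and no reset: what is moved stays moved. The work goes in short steps, Python scripts to look and compute and a shell command to move; the robot and the scene stay as the last step left them, time stands still between calls to the robot, and variables do not carry over. Pictures are saved under pics/ and viewed, and the job is handed in when it is done.

```bash
ls; mkdir -p pics; python3 - <<'E'
from plant import *
import cv2
o=get_obs();print({k:o[k] for k in('clock','tool_pos','orientation','opening','force')})
for n in('side','top'):
    s=snapshot(n);cv2.imwrite(f'pics/{n}0.png',s['image'][:,:,::-1])
    print(n,s['fx'],s['fy'],s['cx'],s['cy'],s['rvec'],s['tvec'])
    for t in('ochre_tray','drying_box','blue_tray','flap_a','flap_a_edge'):
        print(t,[(round(d['score'],2),[round(float(v)) for v in d['bbox']]) for d in search_frame(t,n)],[(round(d['score'],2),[round(float(v),1) for v in d['position']]) for d in landmark_of(t,n)])
print(get_obs()['clock'])
E
```

```text
pics
{'clock': 0.0, 'tool_pos': array([ 0.22479441, -0.63594633,  0.22563174]), 'orientation': array([ 1.79905291e+02, -8.06633150e-03, -1.60537131e+02]), 'opening': 0.0872778442952734, 'force': array([-0.89612882, -0.56968436, -0.53387141])}
side 371.8917925003973 371.8917925003973 317.62970108251636 204.87387044240617 [ 0.2161546  -2.89960961  1.05837524] [0.51443085 0.12585536 1.14319519]
ochre_tray [(0.92, [270, 186, 28, 24]), (0.67, [354, 160, 28, 20])] [(0.93, [270.0, 185.3]), (0.77, [353.0, 160.4]), (0.6, [306.8, 191.6])]
drying_box [(0.55, [310, 258, 101, 71])] [(0.73, [314.7, 238.9]), (0.73, [239.3, 339.4])]
blue_tray [(0.84, [344, 196, 28, 24])] [(0.8, [342.9, 197.6])]Traceback (most recent call last):
  File "<stdin>", line 8, in <module>
ValueError: it knows: blue_tray, bowl, brush, cup, drying_box, flap_a_edge, flap_b_edge, jar, ochre_tray, palette_knife
```

```bash
cat > h.py <<'E'
import numpy as np, cv2
def ray(s,uv):
    R,_=cv2.Rodrigues(np.array(s['rvec'],float));t=np.array(s['tvec'],float)
    K=np.array([[s['fx'],0,s['cx']],[0,s['fy'],s['cy']],[0,0,1]])
    return -R.T@t, R.T@np.linalg.inv(K)@np.array([uv[0],uv[1],1.])
def onz(s,uv,z):
    c,d=ray(s,uv);return c+d*(z-c[2])/d[2]
def proj(s,P):
    K=np.array([[s['fx'],0,s['cx']],[0,s['fy'],s['cy']],[0,0,1]])
    return cv2.projectPoints(np.array(P,float).reshape(-1,3),np.array(s['rvec'],float),np.array(s['tvec'],float),K,None)[0].reshape(-1,2)
E
python3 - <<'E'
from plant import *
from h import *
import pickle
S={}
for n in('side','top'):
    s=snapshot(n);S[n]=s;cv2.imwrite(f'pics/{n}1.png',s['image'][:,:,::-1])
    print(n,s['fx'],s['rvec'],s['tvec'],ray(s,(320,200))[0])
    for t in('ochre_tray','drying_box','blue_tray','flap_a_edge'):
        for d in landmark_of(t,n):
            z=0.013 if 'edge' in t else 0
            print(t,round(d['score'],2),np.round(d['position'],1),np.round(onz(s,d['position'],z),4))
pickle.dump(S,open('S1.pkl','wb'))
E
```

```text
side 371.8917925003973 [ 0.2161546  -2.89960961  1.05837524] [0.51443085 0.12585536 1.14319519] [0.41801277 0.70908933 0.9538509 ]
ochre_tray 0.97 [307.9 190.1] [ 0.576  -0.1468  0.    ]
ochre_tray 0.85 [353.3 159.1] [ 0.4338 -0.3271  0.    ]
ochre_tray 0.68 [270.  186.1] [ 0.7102 -0.1456  0.    ]
drying_box 0.97 [314.1 242.5] [0.5213 0.0663 0.    ]
blue_tray 0.96 [344.5 195.3] [ 0.448  -0.1419  0.    ]
flap_a_edge 0.5 [278.8 364.3] [0.5501 0.4401 0.013 ]
top 503.67155936144223 [ 2.15192589 -2.1521006   0.14018748] [0.00354484 0.5357627  1.78051399] [ 2.96356324e-01 -3.32275096e-04  1.83560811e+00]
ochre_tray 0.89 [409.9 227.1] [ 0.4405 -0.3304  0.    ]
ochre_tray 0.79 [351.6 187.2] [ 0.5879 -0.1189  0.    ]
ochre_tray 0.66 [358.  153.5] [ 0.7149 -0.1438  0.    ]
drying_box 0.95 [303.8 209.9] [0.5037 0.0571 0.    ]
blue_tray 0.77 [356.9 227.7] [ 0.4383 -0.137   0.    ]
blue_tray 0.15 [206.6 193.2] [0.5657 0.4155 0.    ]
flap_a_edge 0.54 [298.6 226.8] [0.4406 0.0753 0.013 ]
flap_a_edge 0.51 [350.7 191.6] [ 0.5696 -0.1146  0.013 ]
```

View pics/side0.png

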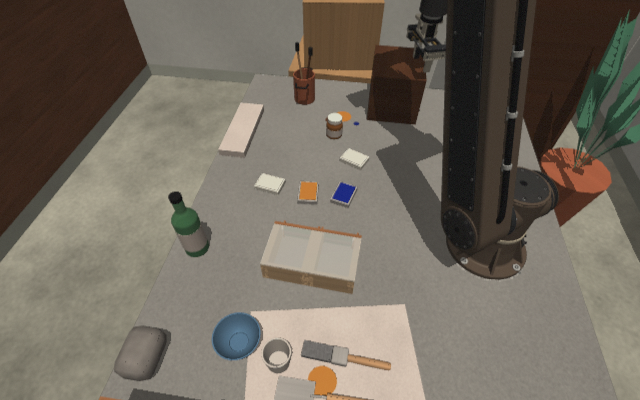

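View pics/top1.png

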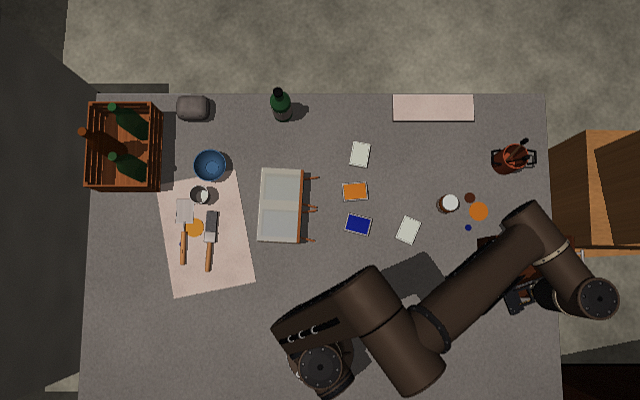

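The side view shows the orange-ochre tray at (308,191), the blue one at (344,195), and white look-alikes at (270,184) and (354,158). The top view has the ochre tray at (355,191), blue at (358,225), and whites at (360,154) and (409,230). The box front with its rails is at column ~303, facing world -y. I'll check this in a crop.

```bash
python3 - <<'E'
from plant import *
from h import *
import pickle
S=pickle.load(open('S1.pkl','rb'))
a=S['top']['image'][140:260,240:400,::-1];b=S['side']['image'][150:300,240:390,::-1]
a=cv2.resize(a,None,fx=5,fy=5,interpolation=cv2.INTER_CUBIC);b=cv2.resize(b,(600,600),interpolation=cv2.INTER_CUBIC)
cv2.imwrite('pics/ctop.png',a);cv2.imwrite('pics/cside.png',b)
for n in('top','side'):
    s=S[n];im=s['image'];hsv=cv2.cvtColor(im,cv2.COLOR_RGB2HSV)
    m=cv2.inRange(hsv,(8,140,80),(28,255,255))
    nl,l,st,c=cv2.connectedComponentsWithStats(m)
    for i in range(1,nl):
        if st[i,4]>60:
            ys,xs=np.where(l==i)
            W=np.array([onz(s,(x,y),0.02)[:2] for x,y in zip(xs,ys)],np.float32)
            r=cv2.minAreaRect(W)
            print(n,np.round(c[i]),st[i,4],'W',np.round(W.mean(0),4),np.round(r[0],4),np.round(r[1],4),round(r[2],1))
E
```

```text
top [130. 129.] 547 W [0.8019 0.7026] [0.7951 0.7475] [0.2371 0.2296] 89.2
top [599. 186.] 1990 W [ 0.5909 -1.0194] [ 0.5851 -1.0721] [0.1867 0.4249] 88.4
top [115. 178.] 529 W [0.6191 0.7471] [0.6775 0.7474] [0.2355 0.1761] 90.0
top [300. 206.] 196 W [0.5152 0.0712] [0.5169 0.071 ] [0.01   0.2639] 86.9
top [354. 191.] 319 W [ 0.5715 -0.128 ] [ 0.5714 -0.1277] [0.0541 0.0796] 4.8
top [478. 211.] 283 W [ 0.4978 -0.5753] [ 0.4983 -0.5758] [0.0655 0.0656] 43.7
top [190. 235.] 371 W [0.4114 0.4647] [0.3942 0.4772] [0.0641 0.1673] 60.3
top [208. 257.] 108 W [0.3334 0.3995] [0.3335 0.3994] [0.0143 0.0969] 86.8
top [609. 252.] 348 W [ 0.3501 -1.0365] [ 0.3477 -1.0466] [0.1982 0.025 ] 90.0
side [385.  49.] 65 W [ 0.3449 -1.1445] [ 0.3387 -1.1393] [0.1108 0.0644] 1.9
side [404.  69.] 116 W [ 0.2514 -0.9644] [ 0.2434 -0.9543] [0.0779 0.1283] 39.1
side [305.  83.] 245 W [ 0.6914 -0.7757] [ 0.678  -0.7664] [0.0988 0.2795] 23.0
side [301.  95.] 81 W [ 0.6934 -0.6824] [ 0.6906 -0.6814] [0.0398 0.0911] 13.4
side [345. 116.] 76 W [ 0.4895 -0.5601] [ 0.4896 -0.5613] [0.0419 0.0608] 23.4
side [575. 171.] 2070 W [-0.3548 -0.3622] [-0.355  -0.3712] [0.224  0.2275] 62.2
side [308. 191.] 266 W [ 0.5725 -0.1272] [ 0.5728 -0.1278] [0.0543 0.0759] 3.9
side [318. 229.] 113 W [0.5153 0.0285] [0.5166 0.0253] [0.0114 0.2669] 86.9
side [323. 380.] 592 W [0.4388 0.4612] [0.4391 0.4614] [0.0614 0.0666] 33.8
```

View pics/ctop.png

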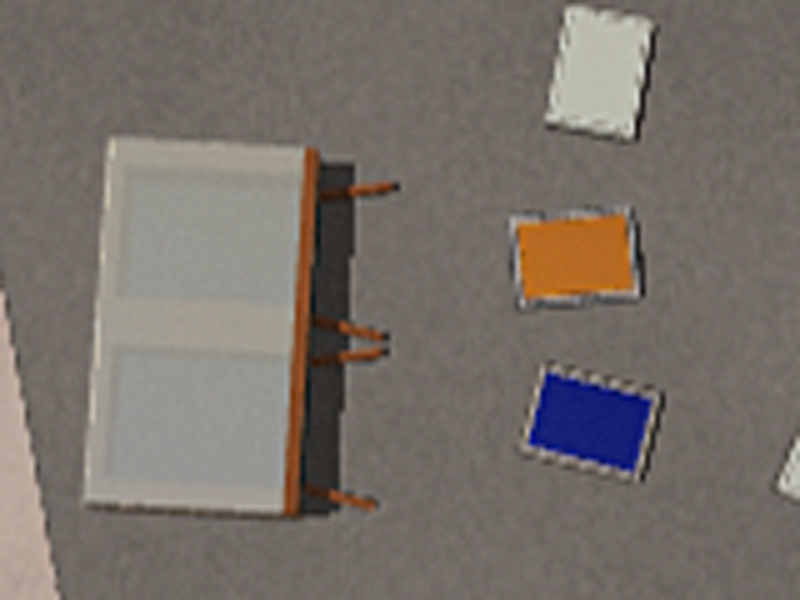

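View pics/cside.png

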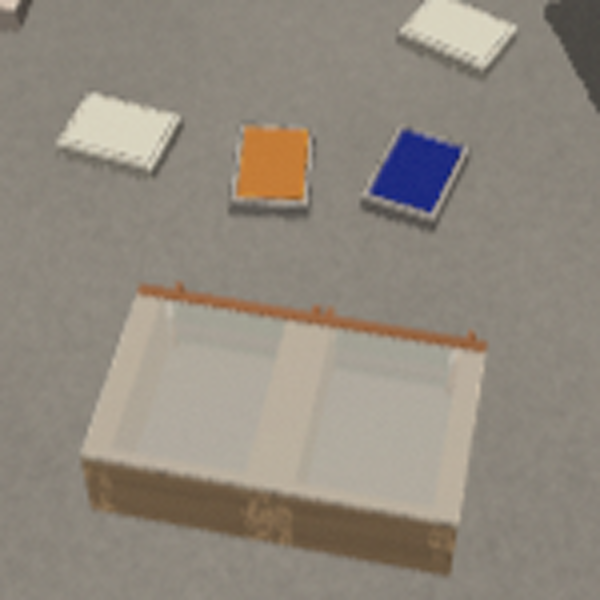

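```bash
python3 - <<'E'
from h import *
import pickle
from scipy.optimize import least_squares
S=pickle.load(open('S1.pkl','rb'))
T=np.array([[318,148],[298,516],[110,137],[85,500]])/5+[240,140]
D=np.array([[138,287],[487,346],[82,457],[458,525]])/4+[240,150]
# order: front at +worldx (box y=-130), front other, back...
for n,p in(('top',T),('side',D)):
    print(n,np.round([onz(S[n],q,.076) for q in p],4).tolist())
    s=S[n]
M=np.array([[0,-.13,.076],[0,.13,.076],[.15,-.13,.076],[.15,.13,.076]])
def f(v,full=False):
    c,s_=np.cos(v[2]),np.sin(v[2]);R=np.array([[c,-s_,0],[s_,c,0],[0,0,1]])
    W=M@R.T+[v[0],v[1],0]
    return np.r_[(proj(S['top'],W)-T).ravel(),(proj(S['side'],W)-D).ravel()]
r=least_squares(f,[.51,.06,1.5]);v=r.x
print('box',np.round(v[:2],4),np.degrees(v[2]),np.round(r.fun,1))
# rails (z~14mm) ends in top
for p in([395,186],[386,337],[386,352],[376,505]):
    print(np.round(onz(S['top'],np.array(p)/5+[240,140],.014),4))
c,s_=np.cos(v[2]),np.sin(v[2]);R=np.array([[c,-s_],[s_,c]])
for nm,P,yaw in(('och top',(.5714,-.1277),94.8),('och side',(.5728,-.1278),93.9)):
    print(nm,np.round(R.T@(np.array(P)-v[:2]),4), yaw-np.degrees(v[2]))
ye=np.linspace(-.53,.53,3)
# tray outline corners from crops z .018
for p in([510,215],[632,205],[642,295],[523,307]): print('tray',np.round(onz(S['top'],np.array(p)/5+[240,140],.018),4))
for n in('jar','bowl','cup'): pass
E
```

```text
top [[0.6392, 0.056, 0.076], [0.3784, 0.0689, 0.076], [0.6472, 0.2039, 0.076], [0.3895, 0.2176, 0.076]]
side [[0.6407, 0.0617, 0.076], [0.3805, 0.0765, 0.076], [0.6462, 0.2097, 0.076], [0.3891, 0.223, 0.076]]
box [0.51   0.0648] 86.94746560562572 [-0.5 -0.2 -0.8 -0.5 -1.1 -0.2 -1.2  0.4  0.6 -1.   0.2 -1.3 -0.4 -0.7
  0.4 -0.5]
[0.6229 0.0013 0.014 ]
[0.5113 0.0079 0.014 ]
[0.5003 0.0079 0.014 ]
[0.3892 0.015  0.014 ]
och top [-0.189  -0.0716] 7.852534394374274
och side [-0.189 -0.073] 6.9525343943742826
tray [ 0.6006 -0.0828  0.018 ]
tray [ 0.608  -0.1721  0.018 ]
tray [ 0.5416 -0.1785  0.018 ]
tray [ 0.5328 -0.0918  0.018 ]
```

Ochre is the tray I want: side (308,191), top (355,191). It isn't blue (358,225) and isn't white. It stands before bay B, at box frame (-189, -72) mm and yawed about +7.4°, and both views agree. Next I'll compute the approach.

```bash
cat >> h.py <<'E'
from scipy.spatial.transform import Rotation as Ro
BO=np.array([.510,.0635]);BY=np.radians(86.95)
def b2w(p):
    c,s=np.cos(BY),np.sin(BY);return BO+np.array([[c,-s],[s,c]])@np.array(p)
def w2b(p):
    c,s=np.cos(BY),np.sin(BY);return np.array([[c,s],[-s,c]])@(np.array(p)-BO)
def tgt(bx,by,z,head,tilt):
    "TCP in box frame m, heading deg in box frame, tilt deg from vertical"
    w=b2w((bx,by));R=Ro.from_euler('z',np.degrees(BY)+head+180,degrees=True)*Ro.from_euler('x',180,degrees=True)*Ro.from_euler('y',-tilt,degrees=True)
    return np.r_[w,z],R
def cmd(o,T):
    R=Ro.from_euler('xyz',o['orientation'],degrees=True);P,RT=T
    d=R.inv().apply(P-o['tool_pos'])*1000;r=(R.inv()*RT).as_rotvec(degrees=True)
    return 'shift',np.round(d,1),'turn',np.round(r,1)
def where(o):
    R=Ro.from_euler('xyz',o['orientation'],degrees=True);b=w2b(o['tool_pos'][:2]);z=R.as_matrix()[:,2];y=R.as_matrix()[:,1]
    return 'box',np.round(b*1000,1),'z',round(o['tool_pos'][2]*1000,1),'tilt',round(np.degrees(np.arccos(-z[2])),1),'head',round(np.degrees(np.arctan2(y[1],y[0])-BY)-90,1),'F',np.round(o['force'],1),'t',o['clock'],'open',round(o['opening']*1000,1)
E
python3 - <<'E'
from plant import *
from h import *
o=get_obs();print(where(o))
h=np.radians(7.4);p=np.array([-.2336,-.0778])-.05*np.array([np.cos(h),np.sin(h)])
print(p,b2w(p));print(cmd(o,tgt(p[0],p[1],.14,7.4,35)));print(tgt(0,0,0,0,35)[1].as_matrix()[:,2])
E
```

```text
('box', array([-714.1,  247.4]), 'z', np.float64(226.6), 'tilt', np.float64(0.0), 'head', np.float64(-67.5), 'F', array([-0.5, -1.2,  0.2]), 't', 0.9, 'open', 87.5)
[-0.28318356 -0.08423978] [ 0.57905299 -0.2237646 ]
('shift', array([-471.4,  271. ,   86.6]), 'turn', array([-22.8, -29.8, -72.4]))
[ 0.03051851  0.57276396 -0.81915204]
```

```bash
python3 -m inch '[{"dx":-60,"dy":34,"dz":0,"ax":-3,"ay":-4,"az":-9,"fingers":25},{"dx":-120,"dy":68,"dz":0,"ax":-6,"ay":-8,"az":-18,"fingers":25},{"dx":-175,"dy":100,"dz":0,"ax":-9,"ay":-12,"az":-28,"fingers":25},{"dx":-230,"dy":132,"dz":0,"ax":-12,"ay":-16,"az":-37,"fingers":25},{"dx":-285,"dy":164,"dz":0,"ax":-15,"ay":-20,"az":-46,"fingers":25},{"dx":-340,"dy":196,"dz":0,"ax":-17,"ay":-23,"az":-55,"fingers":25},{"dx":-395,"dy":228,"dz":0,"ax":-20,"ay":-26,"az":-64,"fingers":25},{"dx":-440,"dy":254,"dz":20,"ax":-22.8,"ay":-29.8,"az":-72.4,"fingers":25}]'
python3 - <<'E'
from plant import *
from h import *
o=get_obs();print(where(o),o['joint_pos'])
h=np.radians(7.4);p=np.array([-.2336,-.0778])-.035*np.array([np.cos(h),np.sin(h)])
print(cmd(o,tgt(p[0],p[1],.05,7.4,35)))
print(cmd(o,tgt(p[0],p[1],.0085,7.4,35)))
E
```

```text
clock: 1.9
tool_pos: [0.5502, -0.2572, 0.2111]
orientation: [-179.7, 34.9, -85.2]
force: [0.8, -1.4, 0.2]
opening: 0.0254
('box', array([-318.1,  -57.2]), 'z', np.float64(211.1), 'tilt', np.float64(34.9), 'head', np.float64(-352.3), 'F', array([ 0.8, -1.4,  0.2]), 't', 1.9, 'open', 25.4) [-26.81047762  29.01649969  15.00334933 -29.51741662 -95.05873046
  33.9227246 ]
('shift', array([ 54.7, -30.8, 158.5]), 'turn', array([-0.1, -0.1,  0.4]))
('shift', array([ 78.4, -30.6, 192.5]), 'turn', array([-0.1, -0.1,  0.4]))
```

```bash
python3 -m inch '[{"dx":18,"dy":-10,"dz":50,"fingers":25},{"dx":36,"dy":-20,"dz":100,"fingers":25},{"dx":55,"dy":-31,"dz":150,"fingers":25},{"dx":55,"dy":-31,"dz":158,"az":0.4,"fingers":25},{"dx":55,"dy":-31,"dz":158,"az":0.4,"fingers":25}]'
cat > look.py <<'E'
import sys
from plant import *
from h import *
o=get_obs();print(where(o),np.round(o['joint_pos'],1))
n=sys.argv[1]
for c in('top','side'):
    s=snapshot(c);im=s['image'];hsv=cv2.cvtColor(im,cv2.COLOR_RGB2HSV)
    x0,y0,w,h=(230,130,160,120) if c=='top' else (230,140,150,150)
    k=5 if c=='top' else 4
    cv2.imwrite(f'pics/{c}{n}.png',cv2.resize(im[y0:y0+h,x0:x0+w,::-1],None,fx=k,fy=k,interpolation=cv2.INTER_CUBIC))
    m=cv2.inRange(hsv,(8,140,80),(28,255,255))
    nl,l,st,ce=cv2.connectedComponentsWithStats(m)
    for i in range(1,nl):
        if st[i,4]>60:
            ys,xs=np.where(l==i);W=np.array([onz(s,(x,y),0.02)[:2] for x,y in zip(xs,ys)],np.float32)
            B=w2b(W.mean(0))
            if -.3<B[0]<.1 and -.13<B[1]<.13:
                Wb=np.array([w2b(q) for q in W],np.float32);r=cv2.minAreaRect(Wb)
                print(c,ce[i].round(),st[i,4],np.round(np.array(r[0])*1000),np.round(np.array(r[1])*1000),round(r[2],1))
E
python3 look.py 2
```

```text
('box', array([-318.1,  -57.2]), 'z', np.float64(211.1), 'tilt', np.float64(34.9), 'head', np.float64(-352.3), 'F', array([ 0.8, -1.4,  0.2]), 't', 1.9, 'open', 25.4) [-26.8  29.   15.  -29.5 -95.1  33.9]
top [300. 207.] 196 [ 8. -6.] [264.  10.] 89.9
top [354. 191.] 319 [-188.  -71.] [80. 54.] 7.9
side [308. 191.] 266 [-188.  -73.] [76. 54.] 7.0
side [318. 229.] 114 [-38.  -9.] [267.  11.] 90.0$[0]: bad value
```

```bash
python3 - <<'E'
import cv2,numpy as np
a=cv2.imread('pics/top2.png');b=cv2.imread('pics/side2.png')
a=cv2.resize(a,(400,300));b=cv2.resize(b,(400,400))
c=np.zeros((400,800,3),np.uint8);c[:300,:400]=a;c[:,400:]=b;cv2.imwrite('pics/c2.png',c)
E
```

```text
(no output)
```

View pics/c2.png

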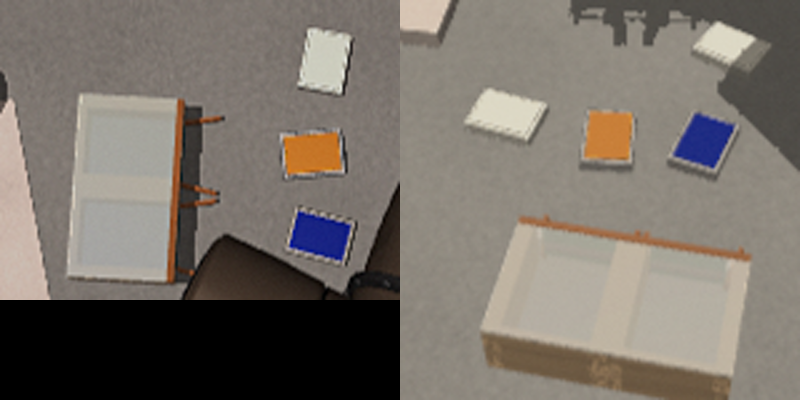

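The call was refused because each row needs every key, so nothing moved. Both cameras show the tray unoccluded and where it was before. I'll retry with full rows.

```bash
python3 -m inch '[{"ax":0,"ay":0,"az":0,"dx":18,"dy":-10,"dz":50,"fingers":25},{"ax":0,"ay":0,"az":0,"dx":36,"dy":-20,"dz":100,"fingers":25},{"ax":0,"ay":0,"az":0.4,"dx":55,"dy":-31,"dz":150,"fingers":25},{"ax":0,"ay":0,"az":0.4,"dx":55,"dy":-31,"dz":158,"fingers":25},{"ax":0,"ay":0,"az":0.4,"dx":55,"dy":-31,"dz":158,"fingers":25}]'
python3 look.py 3;python3 - <<'E'
import cv2,numpy as np
from plant import *
from h import *
a=cv2.imread('pics/top3.png');b=cv2.imread('pics/side3.png')
a=cv2.resize(a,(400,300));b=cv2.resize(b,(400,400))
c=np.zeros((400,800,3),np.uint8);c[:300,:400]=a;c[:,400:]=b;cv2.imwrite('pics/c3.png',c)
o=get_obs();h=np.radians(7.4);p=np.array([-.2336,-.0778])-.035*np.array([np.cos(h),np.sin(h)])
print(cmd(o,tgt(p[0],p[1],.0085,7.4,35)))
E
```

```text
clock: 2.62
tool_pos: [0.576, -0.211, 0.0494]
orientation: [179.7, 34.9, -86.1]
force: [-0.3, -0.9, -0.1]
opening: 0.0251
('box', array([-270.6,  -80.5]), 'z', np.float64(49.4), 'tilt', np.float64(34.9), 'head', np.float64(-352.9), 'F', array([-0.3, -0.9, -0.1]), 't', 2.625, 'open', 25.1) [-22.8  37.    6.6 -31.3 -79.1  38.2]
top [300. 206.] 195 [ 8. -6.] [264.  10.] 89.9
top [354. 191.] 319 [-188.  -71.] [80. 54.] 7.9
side [308. 191.] 266 [-188.  -73.] [76. 54.] 7.0
side [319. 229.] 111 [-38.  -9.] [267.  11.] 90.0
('shift', array([21.8, -1.3, 36.5]), 'turn', array([-0.2, -0.2, -0.3]))
```

View pics/c3.png

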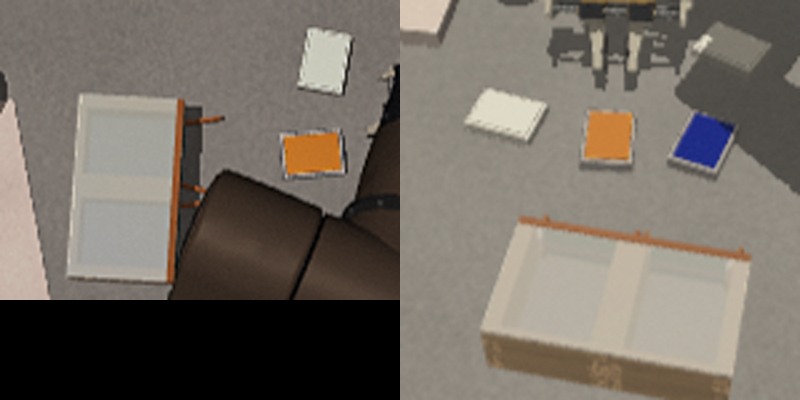

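The fingers are lined up behind the tray at composite (615,45), with the tray at (607,135). Now I'll lower.

```bash
python3 -m inch '[{"ax":0,"ay":0,"az":0,"dx":11,"dy":-1,"dz":18,"fingers":25},{"ax":0,"ay":0,"az":0,"dx":18,"dy":-1,"dz":30,"fingers":25},{"ax":0,"ay":0,"az":0,"dx":21.5,"dy":-1,"dz":36.5,"fingers":25},{"ax":0,"ay":0,"az":0,"dx":21.5,"dy":-1,"dz":36.5,"fingers":25}]'
python3 - <<'E'
from plant import *
from h import *
o=get_obs();print(where(o));h=np.radians(7.4);u=np.array([np.cos(h),np.sin(h)])
p=np.array([-.2336,-.0778])-.035*u
for s in(.027,.09): print(cmd(o,tgt(*(p+s*u),.0085,7.4,35)))
E
```

```text
clock: 3.22
tool_pos: [0.5762, -0.2072, 0.006]
orientation: [179.7, 35.0, -86.2]
force: [0.3, 0.2, -0.2]
opening: 0.025
('box', array([-266.8,  -80.5]), 'z', np.float64(6.0), 'tilt', np.float64(35.0), 'head', np.float64(-352.9), 'F', array([ 0.3,  0.2, -0.2]), 't', 3.225, 'open', 25.0)
('shift', array([-22.2,  -1.4,  12.4]), 'turn', array([ 0. , -0. , -0.4]))
('shift', array([-73.8,  -1. ,  48.5]), 'turn', array([ 0. , -0. , -0.4]))
```

```bash
python3 -m inch '[{"ax":0,"ay":0,"az":-0.4,"dx":-8,"dy":-1,"dz":3.5,"fingers":25},{"ax":0,"ay":0,"az":-0.4,"dx":-17,"dy":-1,"dz":9,"fingers":25},{"ax":0,"ay":0,"az":-0.4,"dx":-26,"dy":-1,"dz":15,"fingers":25},{"ax":0,"ay":0,"az":-0.4,"dx":-36,"dy":-1,"dz":22,"fingers":25},{"ax":0,"ay":0,"az":-0.4,"dx":-46,"dy":-1,"dz":29,"fingers":25},{"ax":0,"ay":0,"az":-0.4,"dx":-57,"dy":-1,"dz":37,"fingers":25},{"ax":0,"ay":0,"az":-0.4,"dx":-68,"dy":-1,"dz":45,"fingers":25},{"ax":0,"ay":0,"az":-0.4,"dx":-74,"dy":-1,"dz":49,"fingers":25}]'
python3 look.py 4;python3 - <<'E'
import cv2,numpy as np
a=cv2.imread('pics/top4.png');b=cv2.imread('pics/side4.png')
a=cv2.resize(a,(400,300));b=cv2.resize(b,(400,400))
c=np.zeros((400,800,3),np.uint8);c[:300,:400]=a;c[:,400:]=b;cv2.imwrite('pics/c4.png',c)
E
```

```text
clock: 4.22
tool_pos: [0.5711, -0.1174, 0.0086]
orientation: [-180.0, 35.0, -85.6]
force: [-0.0, -1.6, 0.2]
opening: 0.0248
('box', array([-177.4,  -70.7]), 'z', np.float64(8.6), 'tilt', np.float64(35.0), 'head', np.float64(-352.6), 'F', array([-0. , -1.6,  0.2]), 't', 4.225, 'open', 24.8) [-16.1  36.   -1.2 -34.8 -70.4  37.6]
top [301. 186.] 87 [  8. -79.] [119.  10.] 89.3
top [338. 192.] 320 [-127.  -64.] [79. 54.] 7.3
side [306. 205.] 299 [-126.  -65.] [78. 54.] 7.2
side [318. 229.] 112 [-38.  -9.] [267.  11.] 90.0
```

View pics/c4.png

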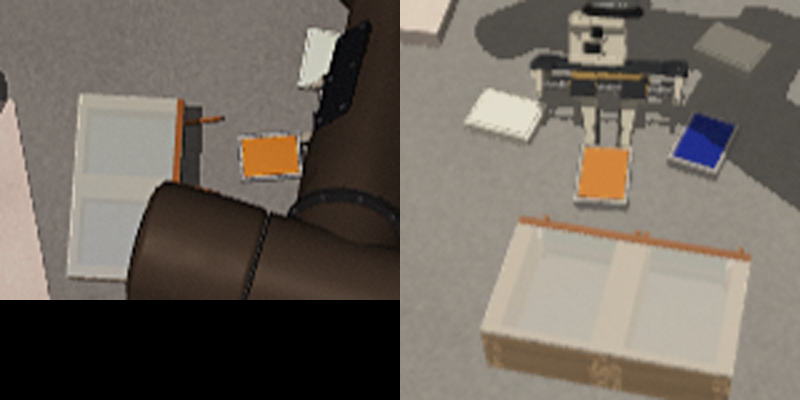

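```bash
python3 - <<'E'
from plant import *
from h import *
o=get_obs()
for b in((-165,-69.1,7.4),(-152.6,-67.5,7.4),(-140,-66,6),(-127.7,-64.9,4.5),(-115,-64.2,3),(-103,-63.8,1.5),(-92.7,-63.5,0)):
    print(cmd(o,tgt(b[0]/1e3,b[1]/1e3,.0085,b[2],35)))
E
```

```text
('shift', array([-10.1,  -0.2,   7.2]), 'turn', array([0., 0., 0.]))
('shift', array([-20.3,  -0.2,  14.3]), 'turn', array([0., 0., 0.]))
('shift', array([-30.7,  -0.3,  21.6]), 'turn', array([0.8, 0. , 1.2]))
('shift', array([-40.8,  -0.8,  28.7]), 'turn', array([1.7, 0. , 2.4]))
('shift', array([-51.2,  -1.8,  36. ]), 'turn', array([2.6, 0. , 3.6]))
('shift', array([-61. ,  -2.9,  42.8]), 'turn', array([3.4, 0. , 4.9]))
('shift', array([-69.4,  -4. ,  48.7]), 'turn', array([4.3, 0. , 6.1]))
```

```bash
python3 -m inch '[{"ax":0,"ay":0,"az":0,"dx":-10,"dy":0,"dz":7,"fingers":25},{"ax":0,"ay":0,"az":0,"dx":-20,"dy":0,"dz":14,"fingers":25},{"ax":0.8,"ay":0,"az":1.2,"dx":-30.5,"dy":-0.3,"dz":21.5,"fingers":25},{"ax":1.7,"ay":0,"az":2.4,"dx":-41,"dy":-0.8,"dz":28.5,"fingers":25},{"ax":2.6,"ay":0,"az":3.6,"dx":-51,"dy":-1.8,"dz":36,"fingers":25},{"ax":3.4,"ay":0,"az":4.9,"dx":-61,"dy":-2.9,"dz":43,"fingers":25},{"ax":4.3,"ay":0,"az":6.1,"dx":-69.5,"dy":-4,"dz":48.5,"fingers":25},{"ax":4.3,"ay":0,"az":6.1,"dx":-69.5,"dy":-4,"dz":48.5,"fingers":25}]'
python3 look.py 5;python3 - <<'E'
import cv2,numpy as np
a=cv2.imread('pics/top5.png');b=cv2.imread('pics/side5.png')
a=cv2.resize(a,(400,300));b=cv2.resize(b,(400,400))
c=np.zeros((400,800,3),np.uint8);c[:300,:400]=a;c[:,400:]=b;cv2.imwrite('pics/c5.png',c)
E
```

```text
clock: 5.32
tool_pos: [0.5686, -0.0327, 0.0089]
orientation: [-180.0, 35.0, -93.1]
force: [0.7, -0.5, 0.2]
opening: 0.0251
('box', array([-92.9, -63.6]), 'z', np.float64(8.9), 'tilt', np.float64(35.0), 'head', np.float64(-0.1), 'F', array([ 0.7, -0.5,  0.2]), 't', 5.325, 'open', 25.1) [-10.2  31.7  -8.2 -40.2 -61.9  30.4]
top [300. 197.] 149 [  8. -39.] [199.  10.] 89.9
top [314. 191.] 314 [-41. -64.] [79. 54.] 0.1
side [308. 224.] 289 [-55.  -9.] [267.  46.] 90.0
```

View pics/c5.png

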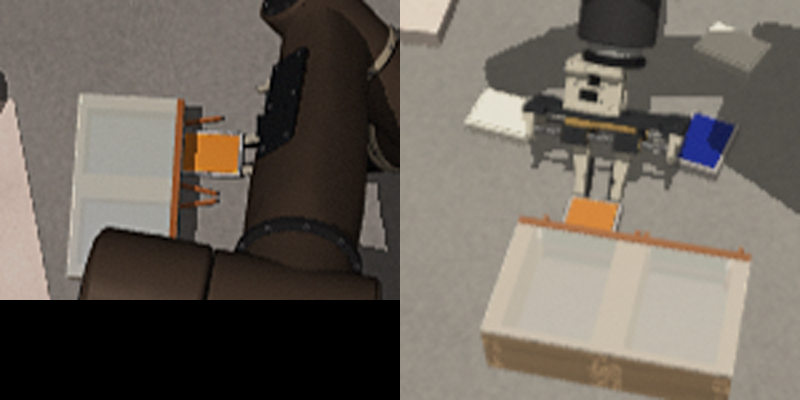

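The tray is centred (-64) with yaw 0.1° and its nose at the flap. Next I tilt the hand further while advancing.

```bash
python3 - <<'E'
from plant import *
from h import *
o=get_obs()
for b in((-84,40),(-76,45),(-68,50),(-60,51),(-40,51),(-20,51),(0,51),(20,51)):
    print(cmd(o,tgt(b[0]/1e3,-.0635,.0088,0,b[1])))
E
```

```text
('shift', array([-8.1,  0.5,  5.6]), 'turn', array([-0.1, -5. , -0. ]))
('shift', array([-14.6,   0.5,  10.2]), 'turn', array([ -0.1, -10. ,  -0. ]))
('shift', array([-21.2,   0.5,  14.8]), 'turn', array([ -0.1, -15. ,   0. ]))
('shift', array([-27.7,   0.5,  19.4]), 'turn', array([ -0.1, -16. ,   0. ]))
('shift', array([-44.1,   0.6,  30.8]), 'turn', array([ -0.1, -16. ,   0. ]))
('shift', array([-60.5,   0.6,  42.3]), 'turn', array([ -0.1, -16. ,   0. ]))
('shift', array([-76.9,   0.6,  53.8]), 'turn', array([ -0.1, -16. ,   0. ]))
('shift', array([-93.3,   0.6,  65.2]), 'turn', array([ -0.1, -16. ,   0. ]))
```

```bash
python3 -m inch '[{"ax":0,"ay":-5,"az":0,"dx":-8,"dy":0.5,"dz":5.5,"fingers":25},{"ax":0,"ay":-10,"az":0,"dx":-14.5,"dy":0.5,"dz":10,"fingers":25},{"ax":0,"ay":-15,"az":0,"dx":-21,"dy":0.5,"dz":14.8,"fingers":25},{"ax":0,"ay":-16,"az":0,"dx":-27.7,"dy":0.5,"dz":19.4,"fingers":25},{"ax":0,"ay":-16,"az":0,"dx":-36,"dy":0.5,"dz":25,"fingers":25},{"ax":0,"ay":-16,"az":0,"dx":-44,"dy":0.5,"dz":30.8,"fingers":25},{"ax":0,"ay":-16,"az":0,"dx":-44,"dy":0.5,"dz":30.8,"fingers":25}]'
python3 look.py 6;python3 - <<'E'
import cv2,numpy as np
a=cv2.imread('pics/top6.png');b=cv2.imread('pics/side6.png')
a=cv2.resize(a,(400,300));b=cv2.resize(b,(400,400))
c=np.zeros((400,800,3),np.uint8);c[:300,:400]=a;c[:,400:]=b;cv2.imwrite('pics/c6.png',c)
from plant import *
from h import *
o=get_obs()
for d in(-30,-20,-10,0,10,18,22,26): print(cmd(o,tgt(d/1e3,-.0635,.0088,0,51)))
E
```

```text
clock: 6.3
tool_pos: [0.5712, 0.0214, 0.0092]
orientation: [-179.9, 51.0, -92.9]
force: [0.3, -0.3, -0.4]
opening: 0.025
('box', array([-38.8, -63.3]), 'z', np.float64(9.2), 'tilt', np.float64(51.0), 'head', np.float64(0.0), 'F', array([ 0.3, -0.3, -0.4]), 't', 6.3, 'open', 25.0) [-15.3  37.9  -4.7 -52.9 -72.2  41. ]
top [305. 188.] 178 [ -8. -87.] [ 40. 104.] 3.3
side [318. 229.] 112 [-38.  -9.] [267.  11.] 90.0
('shift', array([-5.8, -0.1,  7.6]), 'turn', array([-0. , -0. ,  0.1]))
('shift', array([-12.1,  -0.1,  15.4]), 'turn', array([-0. , -0. ,  0.1]))
('shift', array([-18.4,  -0.1,  23.1]), 'turn', array([-0. , -0. ,  0.1]))
('shift', array([-24.6,  -0.1,  30.9]), 'turn', array([-0. , -0. ,  0.1]))
('shift', array([-30.9,  -0.1,  38.7]), 'turn', array([-0. , -0. ,  0.1]))
('shift', array([-36. ,  -0.1,  44.9]), 'turn', array([-0. , -0. ,  0.1]))
('shift', array([-38.5,  -0.1,  48. ]), 'turn', array([-0. , -0. ,  0.1]))
('shift', array([-41. ,  -0.1,  51.1]), 'turn', array([-0. , -0. ,  0.1]))
```

View pics/c6.png

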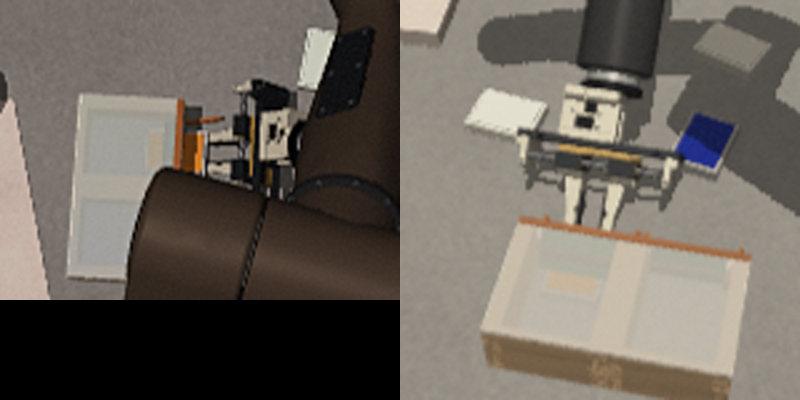

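The tray nose shows through the clear roof at composite (572,285), and the fingers are centred. I'll continue to d ≈ +18.

```bash
python3 -m inch '[{"ax":0,"ay":0,"az":0,"dx":-6,"dy":0,"dz":7.5,"fingers":25},{"ax":0,"ay":0,"az":0,"dx":-12,"dy":0,"dz":15.4,"fingers":25},{"ax":0,"ay":0,"az":0,"dx":-18.4,"dy":0,"dz":23,"fingers":25},{"ax":0,"ay":0,"az":0,"dx":-24.6,"dy":0,"dz":31,"fingers":25},{"ax":0,"ay":0,"az":0,"dx":-31,"dy":0,"dz":38.7,"fingers":25},{"ax":0,"ay":0,"az":0,"dx":-36,"dy":0,"dz":45,"fingers":25},{"ax":0,"ay":0,"az":0,"dx":-36,"dy":0,"dz":45,"fingers":25}]'
cat > comp.py <<'E'
import cv2,numpy as np,sys
n=sys.argv[1]
a=cv2.imread(f'pics/top{n}.png');b=cv2.imread(f'pics/side{n}.png')
a=cv2.resize(a,(400,300));b=cv2.resize(b[200:600,50:550],(500,400))[:, :400]
c=np.zeros((400,800,3),np.uint8);c[:300,:400]=a;c[:,400:]=b;cv2.imwrite(f'pics/c{n}.png',c)
from plant import *
from h import *
o=get_obs()
for d in(22,24,26,28): print(d,cmd(o,tgt(d/1e3,-.0635,.0088,0,51)))
E
python3 look.py 7;python3 comp.py 7
```

```text
clock: 7.28
tool_pos: [0.5742, 0.0785, 0.0082]
orientation: [-180.0, 51.0, -93.1]
force: [-0.3, -0.5, -0.4]
opening: 0.025
('box', array([ 18.4, -63.3]), 'z', np.float64(8.2), 'tilt', np.float64(51.0), 'head', np.float64(-0.0), 'F', array([-0.3, -0.5, -0.4]), 't', 7.275, 'open', 25.0) [-10.6  36.9  -6.6 -55.6 -69.   39.6]
top [301. 188.] 96 [  8. -74.] [130.  10.] 89.5
side [317. 229.] 119 [-38. -10.] [270.  11.] 90.0
22 ('shift', array([-3.3, -0.2,  2.9]), 'turn', array([-0., -0., -0.]))
24 ('shift', array([-4.5, -0.2,  4.5]), 'turn', array([-0., -0., -0.]))
26 ('shift', array([-5.8, -0.2,  6. ]), 'turn', array([-0., -0., -0.]))
28 ('shift', array([-7. , -0.2,  7.6]), 'turn', array([-0., -0., -0.]))
```

View pics/c7.png

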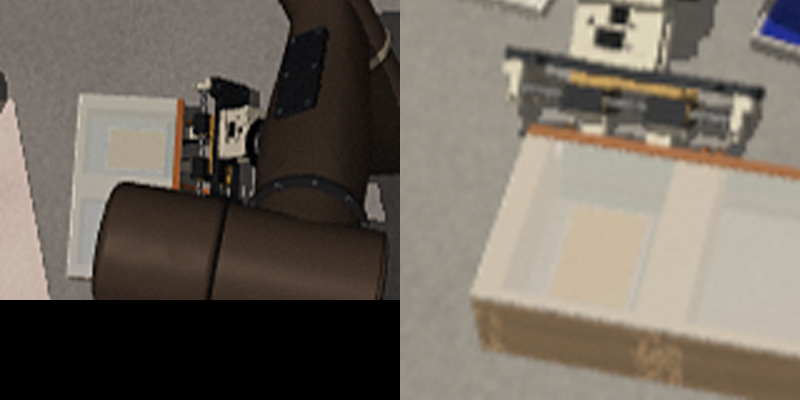

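```bash
python3 -m inch '[{"ax":0,"ay":0,"az":0,"dx":-3.2,"dy":0,"dz":3,"fingers":25},{"ax":0,"ay":0,"az":0,"dx":-4.5,"dy":0,"dz":4.5,"fingers":25},{"ax":0,"ay":0,"az":0,"dx":-5.8,"dy":0,"dz":6,"fingers":25},{"ax":0,"ay":0,"az":0,"dx":-5.8,"dy":0,"dz":6,"fingers":25}]'
python3 look.py 8;python3 comp.py 8
python3 - <<'E'
from plant import *
from h import *
for n in('top','side'):
    s=snapshot(n);hsv=cv2.cvtColor(s['image'],cv2.COLOR_RGB2HSV)
    C=np.array([proj(s,np.r_[b2w((x,-.0635)),.02])[0] for x in(.06,.08,.10)])
    print(n,C.round(),[hsv[int(c[1]),int(c[0])].tolist() for c in C])
    c=C[1];h0,s0,_=hsv[int(c[1]),int(c[0])]
    m=((hsv[...,0].astype(int)>=8)&(hsv[...,0]<=28)&(hsv[...,1]>=int(s0)-12)).astype(np.uint8)
    win=np.zeros_like(m);w=proj(s,[np.r_[b2w(q),.02] for q in((.008,-.105),(.008,-.022),(.135,-.022),(.135,-.105))]);cv2.fillPoly(win,[w.astype(int)],1)
    ys,xs=np.where(m&win)
    W=np.array([w2b(onz(s,(x,y),.02)[:2]) for x,y in zip(xs,ys)],np.float32)
    print(len(W),cv2.minAreaRect(W), np.percentile(W[:,0],[2,98]))
E
```

```text
clock: 7.88
tool_pos: [0.5748, 0.0859, 0.009]
orientation: [-180.0, 51.0, -93.1]
force: [-0.3, -0.1, -0.7]
opening: 0.0252
('box', array([ 25.8, -63.5]), 'z', np.float64(9.0), 'tilt', np.float64(51.0), 'head', np.float64(-0.1), 'F', array([-0.3, -0.1, -0.7]), 't', 7.875, 'open', 25.2) [-10.   36.7  -6.8 -56.  -68.5  39.3]
top [301. 188.] 98 [  8. -72.] [133.  10.] 89.6
side [317. 229.] 114 [-38. -10.] [270.  11.] 90.0
22 ('shift', array([ 2.6,  0.1, -2.8]), 'turn', array([-0.1, -0. , -0. ]))
24 ('shift', array([ 1.3,  0.1, -1.2]), 'turn', array([-0.1, -0. , -0. ]))
26 ('shift', array([0.1, 0.1, 0.3]), 'turn', array([-0.1, -0. , -0. ]))
28 ('shift', array([-1.2,  0.1,  1.9]), 'turn', array([-0.1, -0. , -0. ]))
top [[286. 189.]
 [281. 189.]
 [276. 189.]] [[20, 44, 173], [20, 44, 172], [19, 46, 172]]
371 ((0.06086653843522072, -0.06649932265281677), (0.0851152241230011, 0.10754184424877167), 89.40501403808594) [0.00836438 0.11286824]
side [[293. 251.]
 [291. 257.]
 [290. 263.]] [[18, 53, 202], [17, 52, 203], [16, 53, 203]]
576 ((0.0726848840713501, -0.06494246423244476), (0.0842859297990799, 0.12543244659900665), 89.54060363769531) [0.03640342 0.13370695]
```

View pics/c8.png

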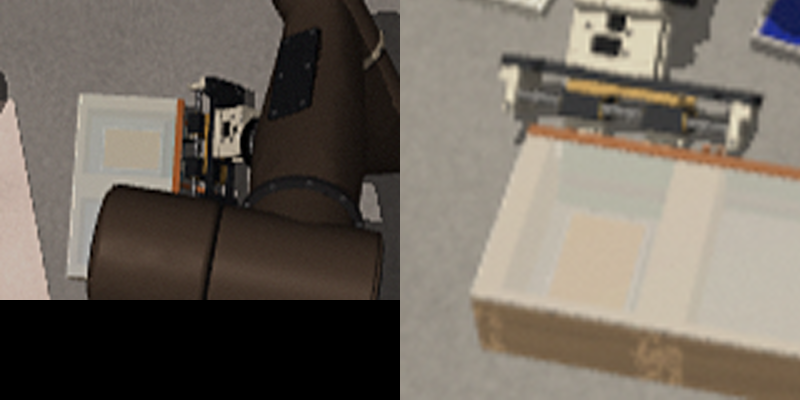

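No contact force so far, and the tray's rear is at roughly 29–32 mm. A few mm more gives margin.

```bash
python3 -m inch '[{"ax":0,"ay":0,"az":0,"dx":-1.2,"dy":0,"dz":1.9,"fingers":25},{"ax":0,"ay":0,"az":0,"dx":-2.4,"dy":0,"dz":3.4,"fingers":25},{"ax":0,"ay":0,"az":0,"dx":-2.4,"dy":0,"dz":3.4,"fingers":25}]'
python3 look.py 9;python3 - <<'E'
from plant import *
from h import *
o=get_obs();print(np.round(o['tau'],1))
for d in(32,10,-20,-60,-100,-140,): print(d,cmd(o,tgt(d/1e3,-.0635,.0088,0,51)))
E
```

```text
clock: 8.45
tool_pos: [0.5752, 0.09, 0.0088]
orientation: [-179.9, 51.0, -93.1]
force: [0.0, -1.7, 0.5]
opening: 0.0249
('box', array([ 29.9, -63.7]), 'z', np.float64(8.8), 'tilt', np.float64(51.0), 'head', np.float64(-0.1), 'F', array([ 0. , -1.7,  0.5]), 't', 8.45, 'open', 24.9) [ -9.6  36.6  -6.9 -56.2 -68.3  39.2]
top [301. 189.] 101 [  8. -70.] [137.  10.] 89.6
side [318. 229.] 114 [-38. -10.] [270.  11.] 90.0
[  0.8 -66.8  17.7   0.9  -1.7   0. ]
32 ('shift', array([-1.3,  0.2,  1.6]), 'turn', array([-0.1, -0. , -0. ]))
10 ('shift', array([ 12.6,   0.1, -15.5]), 'turn', array([-0.1, -0. , -0. ]))
-20 ('shift', array([ 31.5,   0.1, -38.8]), 'turn', array([-0.1, -0. , -0. ]))
-60 ('shift', array([ 56.6,   0.1, -69.9]), 'turn', array([-0.1, -0. , -0. ]))
-100 ('shift', array([  81.8,    0. , -101. ]), 'turn', array([-0.1, -0. , -0. ]))
-140 ('shift', array([ 107.,   -0., -132.]), 'turn', array([-0.1, -0. , -0. ]))
```

Now draw the fingers straight back out.

```bash
python3 -m inch '[{"ax":0,"ay":0,"az":0,"dx":6,"dy":0,"dz":-7.8,"fingers":25},{"ax":0,"ay":0,"az":0,"dx":12.6,"dy":0,"dz":-15.5,"fingers":25},{"ax":0,"ay":0,"az":0,"dx":19,"dy":0,"dz":-23,"fingers":25},{"ax":0,"ay":0,"az":0,"dx":25,"dy":0,"dz":-31,"fingers":25},{"ax":0,"ay":0,"az":0,"dx":31.5,"dy":0,"dz":-38.8,"fingers":25},{"ax":0,"ay":0,"az":0,"dx":40,"dy":0,"dz":-50,"fingers":25},{"ax":0,"ay":0,"az":0,"dx":48,"dy":0,"dz":-60,"fingers":25},{"ax":0,"ay":0,"az":0,"dx":55,"dy":0,"dz":-68,"fingers":25}]'
python3 look.py 10;python3 - <<'E'
from plant import *
from h import *
o=get_obs()
P,R=tgt(-.058,-.0635,.21,0,51);print(cmd(o,(P,R)))
E
python3 comp.py 10 >/dev/null
```

```text
clock: 9.55
tool_pos: [0.5703, 0.0016, 0.0088]
orientation: [-179.9, 51.0, -93.1]
force: [0.8, 0.3, 0.1]
opening: 0.0254
('box', array([-58.6, -63.6]), 'z', np.float64(8.8), 'tilt', np.float64(51.0), 'head', np.float64(-0.1), 'F', array([0.8, 0.3, 0.1]), 't', 9.55, 'open', 25.4) [-16.9  38.4  -3.9 -52.  -73.3  41.4]
top [301. 182.] 65 [  8. -94.] [89. 10.] 89.3
side [318. 229.] 113 [-38.  -9.] [267.  11.] 90.0
('shift', array([-157. ,   -0. , -126.1]), 'turn', array([-0.1, -0. , -0.1]))
```

View pics/c10.png

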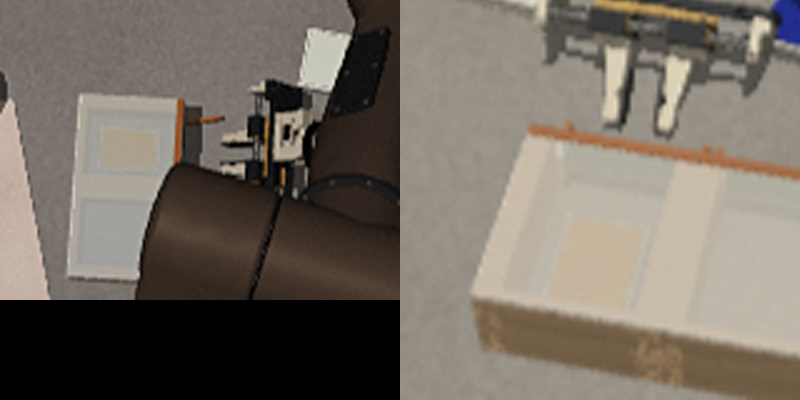

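```bash
python3 -m inch '[{"ax":0,"ay":0,"az":0,"dx":-30,"dy":0,"dz":-24,"fingers":25},{"ax":0,"ay":0,"az":0,"dx":-70,"dy":0,"dz":-56,"fingers":25},{"ax":0,"ay":0,"az":0,"dx":-110,"dy":0,"dz":-88,"fingers":25},{"ax":0,"ay":0,"az":0,"dx":-150,"dy":0,"dz":-120,"fingers":25},{"ax":0,"ay":0,"az":0,"dx":-124,"dy":0,"dz":-165,"fingers":25},{"ax":0,"ay":0,"az":0,"dx":-92,"dy":0,"dz":-205,"fingers":25},{"ax":0,"ay":0,"az":0,"dx":-60,"dy":0,"dz":-243,"fingers":25},{"ax":0,"ay":0,"az":0,"dx":-60,"dy":0,"dz":-243,"fingers":25}]'
python3 look.py 11
python3 - <<'E'
from plant import *
from h import *
o=get_obs();print(where(o))
T=snapshot('top');s=snapshot('side');b=cv2.resize(s['image'][200:300,245:375,::-1],(780,600),interpolation=cv2.INTER_CUBIC);cv2.imwrite('pics/e11.png',b)
cv2.imwrite('pics/t11.png',T['image'][:,:,::-1])
for t in('flap_a_edge','flap_b_edge','blue_tray','ochre_tray'):
  for n,S in(('top',T),('side',s)):
    for d in landmark_of(t,n): 
        if d['score']>.3: print(t,n,round(d['score'],2),np.round(d['position'],1),np.round(w2b(onz(S,d['position'],.013 if 'edge' in t else 0)[:2]),3))
E
```

```text
clock: 10.65
tool_pos: [0.5617, -0.1511, 0.2074]
orientation: [179.9, 51.0, -93.3]
force: [-0.4, -0.3, 0.1]
opening: 0.025
('box', array([-211.5,  -63. ]), 'z', np.float64(207.4), 'tilt', np.float64(51.0), 'head', np.float64(-0.2), 'F', array([-0.4, -0.3,  0.1]), 't', 10.65, 'open', 25.0) [-28.1  29.3  10.6 -45.2 -96.1  30.1]
top [300. 206.] 195 [ 8. -6.] [264.  10.] 89.9
side [318. 229.] 112 [-38.  -9.] [267.  11.] 90.0
('box', array([-208.6,  -63.1]), 'z', np.float64(208.1), 'tilt', np.float64(51.0), 'head', np.float64(-0.1), 'F', array([ 0.4, -0.3,  0. ]), 't', 10.75, 'open', 25.3)
flap_a_edge top 0.59 [299.2 226.4] [0.006 0.068]
flap_a_edge side 0.34 [316.4 244. ] [ 0.016 -0.001]
blue_tray top 0.76 [360.  228.5] [-0.215  0.063]
blue_tray side 0.7 [341.6 196.7] [-0.2    0.042]
ochre_tray top 0.71 [358.2 153.6] [-0.197 -0.215]
ochre_tray side 0.8 [268.4 187.7] [-0.19  -0.214]
ochre_tray side 0.6 [351.6 162.7] [-0.373  0.052]
```

View pics/e11.png

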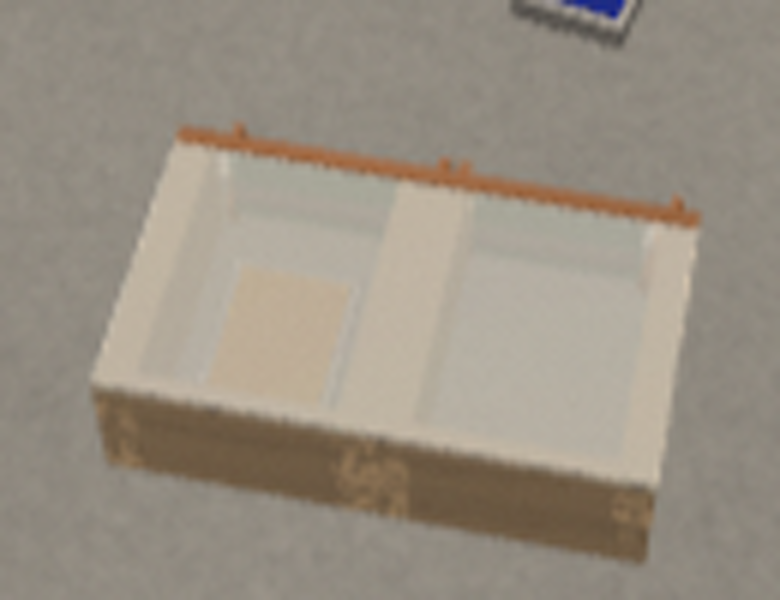

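View pics/t11.png

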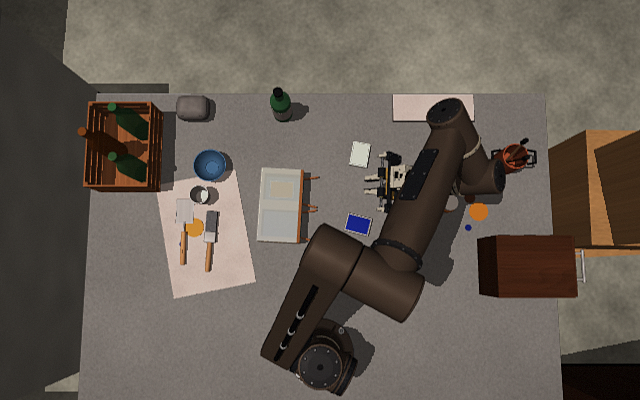

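Both bays now show the same hanging green band: left rows 165–230, right 215–275. The ochre block sits deep in the left bay. As a last check, I'll compare with the picture from the start.

```bash
python3 - <<'E'
from plant import *
from h import *
import pickle
S=pickle.load(open('S1.pkl','rb'))['side'];s=snapshot('side');T=snapshot('top')
d=cv2.absdiff(cv2.GaussianBlur(S['image'],(3,3),0),cv2.GaussianBlur(s['image'],(3,3),0)).max(2)
# flap plane region (x=0, z 14..64) of bay B and tray extent
for nm,y in(('B',-.062),('A',.062)):
    w=proj(s,[np.r_[b2w((0,y+a)),z] for a,z in((-.035,.018),(.035,.018),(.035,.06),(-.035,.06))])
    m=np.zeros(d.shape,np.uint8);cv2.fillPoly(m,[w.round().astype(int)],1)
    print(nm,'flap diff mean/max',d[m>0].mean().round(1),d[m>0].max(), s['image'][m>0].mean(0).round(),S['image'][m>0].mean(0).round())
n,l,st,c=cv2.connectedComponentsWithStats((d>25).astype(np.uint8))
for i in range(1,n):
    if st[i,4]>25: print(st[i],c[i].round(), w2b(onz(s,c[i],.02)[:2]).round(3))
v=np.hstack([cv2.resize(q['image'][210:275,255:325,::-1],(400,371),interpolation=cv2.INTER_CUBIC) for q in(S,s)]);cv2.imwrite('pics/cmp.png',v)
E
```

```text
B flap diff mean/max 5.3 7 [168. 161. 147.] [163. 156. 143.]
A flap diff mean/max 5.3 7 [168. 162. 149.] [163. 157. 144.]
[  277     0   183   250 13584] [368. 121.] [-0.607  0.084]
[397   0  32  39 681] [412.  15.] [-1.638  0.22 ]
[ 455    0   35  105 1770] [476.  41.] [-1.392  0.558]
[ 491    0   26   75 1276] [502.  31.] [-1.538  0.706]
[512   0  15  61 406] [520.  34.] [-1.525  0.797]
[434  14  14  34 297] [442.  31.] [-1.476  0.386]
[407  38   9  10  61] [411.  43.] [-1.304  0.228]
[417  40   9   9  54] [421.  44.] [-1.303  0.278]
[427  41  10   6  41] [432.  43.] [-1.324  0.333]
[373  47  44  33 865] [392.  63.] [-1.081  0.146]
[ 496   59   42  120 1590] [512. 120.] [-0.733  0.657]
[346  89  21  19 268] [357.  98.] [-0.758  0.021]
[331 132   9   5  38] [335. 134.] [-0.501 -0.035]
[480 159  21  71 752] [488. 203.] [-0.252  0.522]
[499 170  11  51 307] [504. 192.] [-0.317  0.58 ]
[299 181  18  19 303] [308. 190.] [-0.187 -0.073]
[515 180  14  49 304] [522. 203.] [-0.275  0.633]
[536 186  22  33 197] [547. 207.] [-0.275  0.712]
[297 201  21   4  59] [307. 202.] [-0.134 -0.065]
[460 209  15  18  55] [468. 217.] [-0.177  0.454]
[511 211   7  21  81] [513. 223.] [-0.183  0.592]
[498 224  35  21 158] [518. 237.] [-0.128  0.598]
[480 235  12  10  74] [485. 240.] [-0.099  0.5  ]
[461 249  31  26 350] [477. 263.] [-0.01   0.471]
[493 248  23  21 194] [502. 262.] [-0.028  0.542]
[448 263  32  17 231] [463. 272.] [0.029 0.429]
```

View pics/cmp.png

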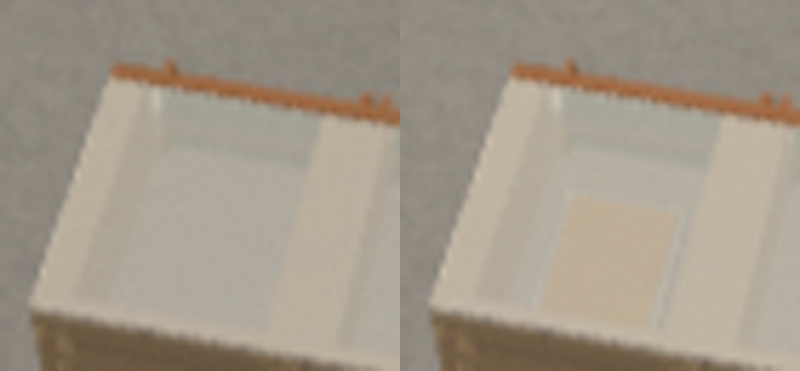

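The flap band matches the starting picture (left) exactly, with the tray clear behind it (right). The blue tray shows no change.

```bash
python3 -c "
from plant import *
print(close_job(),get_obs()['clock'])"
```

```text
the job is handed in; nothing more can be done
the job is handed in; nothing more can be done
```

I pushed the ochre tray along the table with two tilted fingers, centring and squaring it to bay B on the way, and through flap B. I then drew the fingers straight back out and raised the arm clear, and handed the job in at about 11 s of the 48 s allowed.

**Tray depth:** The tray's rear should be about 35 mm behind the front. That is worked out from where the fingertips stopped. The picture 4 mm before the end gave 29–32 mm, so it fits.

**Flap:** It hangs shut. The flap area in the side picture matches the one from before the push, with the same small overall brightness shift on flap B and untouched flap A.

**Other things:** The before/after side pictures show no change at the blue tray or the white trays. A small changed patch at (335,134), near the jar, is probably the arm's shadow; I did not check it further. Wrist force readings stayed under 2 N throughout.

**What disagreed:**
- **Call refused:** one move call was refused because its rows lacked some keys, and nothing moved.
- **Network finds:** after the push, the networks found only white look-alikes for `ochre_tray` and nothing usable for `flap_b_edge`. Those two final checks therefore rest on the pictures themselves.

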